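# Square a specimen box into the corner stop

### The job

Push the oblong lidded card box along the bench into the inside corner of the L-shaped aluminium stop, so that one long side lies flush along the stop's long arm and one end is up against its short arm. Only push it from outside with the fingertips: it stays flat on the bench, and is never gripped, straddled by the fingers or lifted. Leave the square card box and the other loose things where they are, and finish with the hand clear.

Things in the scene. Friction and masses are not known exactly. Their poses are not given: they have to be found in the camera images.
- oblong_box: Oblong closed card box, white lid, cream base, loose, 0.1 to 0.2 kg. 60 x 85 x 35 mm to the eye; the solid part is 58 (own x) x 84 (own y) x 32 mm high. Origin: centre of its underside; z up, y along its length. Starts turned up to 0.5 rad from the bench axes, on the robot's side of the stop's long arm. Slides with ordinary friction and may turn when pushed.
- corner_stop: L-shaped aluminium stop, fixed, ticks on top, arms 18 mm thick, 25 mm high; turned up to 0.12 rad. Origin: inside corner at bench height. Long arm: 375 mm along +y (robot's left), stopping face x = 0. Short arm: 90 mm along -x (to the robot), face y = 0. A box in the corner has its origin at x = -29 mm, y = 42 mm here, its y axis parallel to the stop's y, either end first. 4 mm high flange behind to x = 44 mm.
- square_box: Square card specimen box like the oblong one but 60 x 60 x 30 mm, loose; stays where it is. Origin: centre of its underside. The two boxes' places change from run to run: either may be the one on the left.
- small_dish: Clear round dish without lid, 41 mm across, 12 mm high, loose; stays. Origin: centre of its underside.
- glue: Standing white glue bottle with a pointed cap, 44 mm across, 125 mm high, loose; stays. Origin: centre of its underside.
- rubber_eraser: Eraser in a sleeve, 23 x 58 x 13 mm, lying, loose; stays. Origin: centre of its underside, y along its length.
- tape: Roll of tape lying flat to the right of the stop, 72 mm across, 19 mm high, loose; stays. Origin: centre of its underside.
- pen: Marker pen with a dark cap, 135 x 14 x 15 mm, lying to the right of the dish and eraser, loose; stays. Origin: its middle at bench height, x along its length.
Things that resemble listed ones, but are neither listed nor needed, are in the scene too. What is shaped like the oblong_box but green or orange is not meant.

How it is judged:
By the outcome, as a careful person would: the job done as asked, in the order asked, and still so for the second after the job is handed in, with the robot touching nothing.
It also fails if it takes over 54 s, if anything falls off the work surface, if the arm or the gripper's body presses on something with over 40 N, if the wrist force passes 120 N, or if a joint passes its speed limit or range.

### The arm

A 7-joint arm with a two-finger parallel gripper is mounted at the origin on a cart in front of the work surface, level with it; the furniture and walls round the work are solid. World frame = base frame: x ahead of the robot, y to its left, z up, the work surface at z = 0. Lengths are in m, angles in rad, forces in N, time in s.
With the tool pointing down it reaches from about 0.4 to 0.925 m from the base axis. Payload 4.1 kg.
Tool frame: the origin (TCP) lies midway between the tips of the shut fingers; the grasp point (between the pads) lies 19 mm behind it; z points along the fingers, y is the line along which they close (so a half turn about z gives the same grasp; the last joint's range is limited). The gripper opens to 85 mm and grips with 20 to 120 N. Pads are 22 mm wide; open, the fingers measure 114 mm over their backs; the gripper's body (76 mm by 85 mm) begins 54 mm behind the grasp point. The pads swing forward as they close: fully open they stand 13 mm farther back than shut.
Start: joints at [-1.298, 0.398, 0.045, 1.537, -0.019, 1.207, -0.051], TCP at [0.236, 0.606, 0.231] pointing down, gripper open.
Joint ranges: [-2.82, 2.82], [-0.49, 2.23], [-1.37, 1.46], [0, 2.46], [-1.36, 4.5], [0.23, 2], [-2.94, 2.94]. Speed limits (rad/s): [2.57, 2.57, 3.14, 3.14, 3.14, 3.14, 3.14].

### API

Orientations are given as a unit quaternion [x, y, z, w].
In Python, from cell import status, viewer, job, spotter gives the robot as it stands.
- The arm moves only by the tool carry_out, never from a script. Its argument "deltas" is text: rows parted by semicolons, each of 7 numbers parted by spaces: the shift along the tool's x, y, z in cm, then the turn, a rotation vector about the tool's x, y, z in degrees, then the closure in counts, from 0 (fully open) to 255 (shut). A call has 1 to 20 rows; each row is the pose to reach, as a shift and turn from the pose commanded when the call began, along the tool's axes at that moment; what a row does not reach only later rows make up. A row lasts 1/12 s, in which the tool goes at most 41.7 mm and 7.16 degrees, less where a joint would pass 70% of its speed; a pose out of reach is approached as far as the arm can. A call with a gripper value outside its range is refused whole. The fingers move at their own pace and stop on an object; "grip_force" is the grip in N (left out, the last holds). Time passes only in rows, so rows that repeat a pose let the fingers close. It gives the time, the measured TCP pose, the force, the opening and the grip force at its end, in the units of the state.
- status.get_state(): the state, without advancing time (a new reading comes with each control period).
- viewer.snapshot(name): name is "scene" or "top" or "wrist"; returns the picture (480x640x3 uint8, blue, green, red); there is no depth.
- viewer.camera_params(name): a dict with "fx", "fy", "cx", "cy" (pixels), "D" ([k1, k2, p1, p2, k3] as OpenCV has them; the pictures are not rectified), "world_to_cam" (4x4, takes a point from world to camera coordinates). Camera axes: x right, y up, looking along -z (the intrinsics and any distortion apply to the point x, -y, -z); pixel columns grow to the right and rows downward; lengths in m; the calibration is good to about 2 mm. A picture is of the moment at which its call begins: read the wrist's pose just before it. camera_params takes no time and is no camera call; for the wrist camera it gives the pose at the moment of the call.
- job.hand_in(): hands the job in; it is judged then, once.
Trained networks look in the newest picture that a camera, given by its name, has taken for a name from the list of things; names that differ only in an ending like _2 or _b are one class to them, and where a whole thing is asked for, a point or a joint stands for the part that bears it (a point fixed in the world has none). Each returns a list of dicts, best first, with "p" (0 to 1); they miss things now and then, are a little off and sometimes report something else, mostly with a low value. They report only what shows in the picture. A call takes as long as a camera call. They do not tell look-alikes from the thing itself.
- spotter.look_for(camera, thing): "bbox" ([left, top, right, bottom] as shares, 0 to 1, of the picture: columns of its width, rows of its height, round what is visible of it).
- spotter.outline_of(camera, thing): "mask" (480x640 bool, what is visible of it) and "bbox" ([left, top, right, bottom] as shares, 0 to 1, of the picture: columns of its width, rows of its height, round what is visible of it).
- spotter.landmark_of(camera, thing): "xy" ([column, row] as shares, 0 to 1, of the picture: columns of its width, rows of its height: a listed point, or the origin of a listed thing).
The state is a dict: "t": time; "joint_positions": joint angles; "joint_velocities": joint speeds; "joint_efforts": joint torques, N m; "position": TCP position; "orientation": TCP orientation; "ft_force": force on the tool from outside, world axes, zero at the start; "ft_torque": the same for the moment, N m; "grip_width": finger opening in m; "finger_force": force on a finger pad.
Only numpy, scipy, OpenCV 4.12 (cv2) and the standard library are available. Lean on these libraries where they do the work, as an engineer would, in place of code of your own. Each camera call takes 0.05 s, during which the arm holds its last target. There are 200 camera calls.

## Working session

There is one attempt and no reset: what is moved stays moved. The work goes in short steps, Python scripts to look and compute and a tool call to move; the robot and the scene stay as the last step left them, time stands still between calls to the robot, and variables do not carry over. Pictures are saved under pics/ and viewed, at most 10 in all, crops included, and the job is handed in when it is done.

Besides the shell and the picture viewer there is one more tool, called after "Request:" as name(argument=value, ...) on one line, values as JSON. carry_out: Moves the arm, as the interface text tells. Its arguments: {"type":"object","properties":{"deltas":{"type":"string"},"grip_force":{"type":"number"}},"required":["deltas"]}

```bash
mkdir -p pics; ls
python3 - <<'E'
from cell import status, viewer, spotter
import cv2
s=status.get_state(); print(s['t'],s['position'],s['orientation'],s['grip_width'])
for c in ("top","scene"):
    im=viewer.snapshot(c); cv2.imwrite(f'pics/{c}0.png',im)
    p=viewer.camera_params(c); print(c,p)
    for t in ("oblong_box","corner_stop","square_box"):
        for r in spotter.look_for(c,t)[:4]: print(t,round(r['p'],2),[round(b*k) for b,k in zip(r['bbox'],(640,480,640,480))])
E
```

```text
pics
0.0 [0.23585959 0.60500157 0.23026118] [ 1.84758538e-01  9.82783454e-01 -9.75520869e-04 -1.19426019e-04] 0.08526718179640412
top {'fx': 566.2650232193571, 'fy': 566.2650232193571, 'cx': 327.05880578810275, 'cy': 247.93908907299095, 'D': array([-0.14095327,  0.        ,  0.        ,  0.        ,  0.        ]), 'world_to_cam': array([[-0.01791583, -0.99976267, -0.0123949 , -0.14026074],
       [ 0.99363343, -0.01918236,  0.11101638, -0.62614177],
       [-0.11122779, -0.01032704,  0.99374128, -1.13435736],
       [ 0.        ,  0.        ,  0.        ,  1.        ]])}
oblong_box 0.95 [275, 127, 319, 163]
oblong_box 0.86 [165, 344, 213, 385]
oblong_box 0.77 [232, 357, 273, 402]
oblong_box 0.65 [214, 287, 260, 318]
corner_stop 0.75 [189, 193, 370, 268]
square_box 0.75 [287, 301, 322, 332]
scene {'fx': 573.8977332680727, 'fy': 573.8977332680727, 'cx': 313.1129700617419, 'cy': 236.97460672247556, 'D': array([0.04272245, 0.        , 0.        , 0.        , 0.        ]), 'world_to_cam': array([[ 8.36741045e-01, -5.47598030e-01,  9.06062060e-04,
        -5.83768974e-01],
       [ 2.53299369e-01,  3.88512536e-01,  8.85944377e-01,
        -1.17175380e-01],
       [-4.85493413e-01, -7.41076519e-01,  4.63790621e-01,
        -1.01364854e+00],
       [ 0.00000000e+00,  0.00000000e+00,  0.00000000e+00,
         1.00000000e+00]])}
oblong_box 0.95 [151, 223, 198, 259]
oblong_box 0.88 [143, 198, 191, 229]
oblong_box 0.77 [214, 199, 254, 234]
oblong_box 0.77 [369, 188, 414, 217]
corner_stop 0.84 [287, 180, 386, 270]
square_box 0.89 [230, 229, 273, 261]
```

View pics/top0.png

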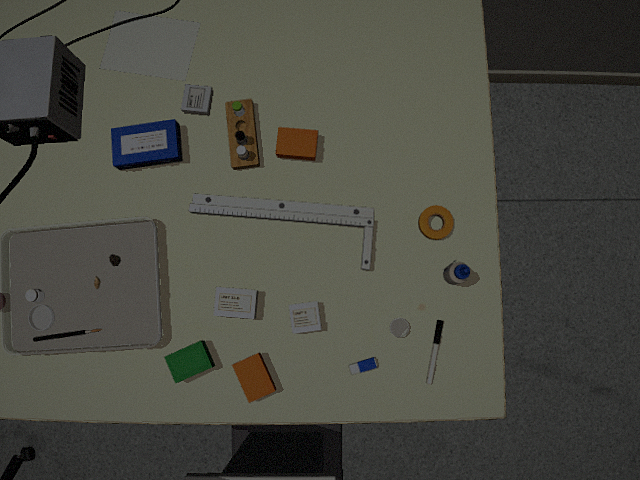

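View pics/scene0.png

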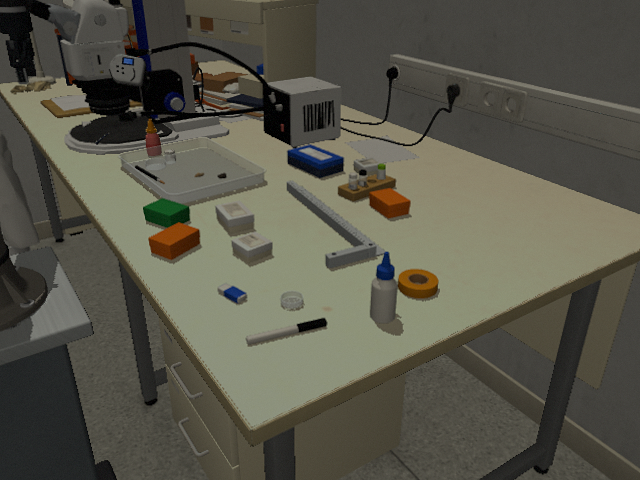

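The top view shows the white oblong box at about (236,303), the square box at (306,317), and the stop from (190,203) to its inner corner near (364,222). The space between box and stop is free.

```bash
cat > h.py <<'E'
import numpy as np, cv2
from cell import status, viewer, spotter
def world(cam,px,z,P=None):
    P=P or viewer.camera_params(cam)
    K=np.array([[P['fx'],0,P['cx']],[0,P['fy'],P['cy']],[0,0,1]])
    u=cv2.undistortPoints(np.float64(px).reshape(-1,1,2),K,P['D']).reshape(-1,2)
    d=np.c_[u[:,0],-u[:,1],-np.ones(len(u))]
    M=P['world_to_cam']; R=M[:3,:3]; c=-R.T@M[:3,3]; d=d@R
    return (c+d*((z-c[2])/d[:,2])[:,None])[:,:2]
def rect(cam,mask,z):
    c=max(cv2.findContours(mask.astype(np.uint8),cv2.RETR_EXTERNAL,cv2.CHAIN_APPROX_NONE)[0],key=cv2.contourArea)
    w=world(cam,c,z); r=cv2.minAreaRect(np.float32(w*1000)); return r,cv2.boxPoints(r)
E
python3 - <<'E'
from h import *
im=viewer.snapshot('top')
M=viewer.camera_params('top')['world_to_cam'];print('cam',-M[:3,:3].T@M[:3,3])
for t,z in (('oblong_box',.033),('square_box',.03),('corner_stop',.025)):
    for r in spotter.outline_of('top',t):
        a,b=rect('top',r['mask'],z); print(t,round(r['p'],2),np.round(a[0]),np.round(a[1]),round(a[2],1),b.round().tolist())
    for r in spotter.landmark_of('top',t)[:4]: 
        px=np.array(r['xy'])*[640,480]; print('  lm',round(r['p'],2),px.round(),world('top',px,0).round(4))
cv2.imwrite('pics/crop.png',cv2.resize(im[180:340,180:380],None,fx=4,fy=4,interpolation=cv2.INTER_CUBIC)[:600])
E
```

```text
cam [ 0.49347044 -0.16395288  1.19503121]
oblong_box 0.94 [515.  38.] [89. 60.] 84.8 [[481.0, -3.0], [540.0, -9.0], [548.0, 80.0], [489.0, 86.0]]
oblong_box 0.85 [396. 135.] [61. 94.] 23.2 [[349.0, 166.0], [386.0, 80.0], [442.0, 104.0], [405.0, 190.0]]
oblong_box 0.76 [849. -91.] [90. 70.] 84.4 [[809.0, -132.0], [879.0, -139.0], [888.0, -50.0], [818.0, -43.0]]
oblong_box 0.68 [363.   1.] [85. 64.] 25.8 [[311.0, 11.0], [339.0, -46.0], [416.0, -9.0], [388.0, 49.0]]
  lm 0.78 [192. 362.] [[0.3907 0.1374]]
  lm 0.75 [239. 303.] [[0.5128 0.0368]]
  lm 0.72 [298. 148.] [[ 0.8484 -0.0924]]
  lm 0.69 [256. 379.] [[0.353  0.0026]]
square_box 0.59 [ 483. -104.] [60. 60.] 7.1 [[449.0, -78.0], [457.0, -138.0], [516.0, -130.0], [509.0, -70.0]]
  lm 0.59 [303. 318.] [[ 0.4797 -0.0986]]
corner_stop 0.78 [701. -68.] [404. 128.] 70.5 [[574.0, -237.0], [694.0, -280.0], [829.0, 101.0], [708.0, 144.0]]
  lm 0.9 [362. 225.] [[ 0.6741 -0.2269]]
```

View pics/crop.png

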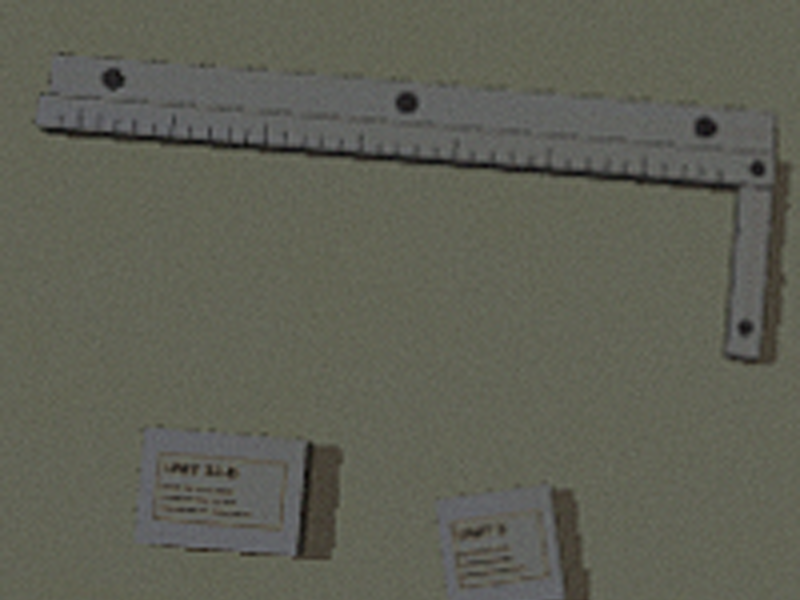

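Run:
```python
from h import *
c=np.array([[738,187],[38,128],[725,355]])/4+180
w=world('top',c,.025);print('stop',w.round(4))
d=w[1]-w[0];print('ang',np.degrees(np.arctan2(-d[0],d[1])),np.hypot(*d)); e=w[2]-w[0];print(np.degrees(np.arctan2(-e[1],-e[0])),np.hypot(*e))
c=np.array([[145,428],[310,442],[298,556],[138,542]])/4+180
w=world('top',c,.034);print(w.round(4),w.mean(0))
d=w[0]-w[1]+w[3]-w[2];print('box ang',np.degrees(np.arctan2(-d[0],d[1])))
from scipy.spatial.transform import Rotation as R
s=status.get_state();print(R.from_quat(s['orientation']).as_matrix().round(4))
```

```text
stop [[ 0.6674 -0.2308]
 [ 0.7067  0.1384]
 [ 0.5797 -0.2218]]
ang -6.072943029769888 0.3712500083530038
-5.8265159966642734 0.08817585720809765
[[ 0.5467  0.0784]
 [ 0.5382 -0.0074]
 [ 0.4799 -0.0007]
 [ 0.4881  0.0821]] [0.51322424 0.03808944]
box ang -5.645984698821503
[[-9.317e-01  3.632e-01  1.000e-04]
 [ 3.632e-01  9.317e-01  2.000e-04]
 [ 0.000e+00  2.000e-04 -1.000e+00]]
```

Request:
carry_out(deltas="-40.6 -44.3 13 0 0 -15.3 195; -40.6 -44.3 13 0 0 -15.3 195; -40.6 -44.3 13 0 0 -15.3 195; -40.6 -44.3 13 0 0 -15.3 195; -40.6 -44.3 13 0 0 -15.3 195; -40.6 -44.3 13 0 0 -15.3 195; -40.6 -44.3 13 0 0 -15.3 195; -40.6 -44.3 13 0 0 -15.3 195; -40.6 -44.3 13 0 0 -15.3 195; -40.6 -44.3 13 0 0 -15.3 195; -40.6 -44.3 13 0 0 -15.3 195; -40.6 -44.3 13 0 0 -15.3 195; -40.6 -44.3 13 0 0 -15.3 195; -40.6 -44.3 13 0 0 -15.3 195; -40.6 -44.3 13 0 0 -15.3 195; -40.6 -44.3 13 0 0 -15.3 195; -40.6 -44.3 13 0 0 -15.3 195; -40.6 -44.3 13 0 0 -15.3 195; -40.6 -44.3 13 0 0 -15.3 195; -40.6 -44.3 13 0 0 -15.3 195")

```text
t: 2.42
position: [0.4534, 0.0471, 0.1016]
orientation: [0.051, 0.999, 0.0, 0.0]
ft_force: [0.3, 0.4, -0.4]
grip_width: 0.0201
finger_force: 0.0
```

```bash
cat >> h.py <<'E'
C=np.array([.6674,-.2308]);a=np.radians(-6.0);SX=np.array([np.cos(a),np.sin(a)]);SY=np.array([-np.sin(a),np.cos(a)])
def stop(p): d=np.asarray(p)[...,:2]-C; return np.stack([d@SX,d@SY],-1).round(4)
def st():
    from scipy.spatial.transform import Rotation as R
    s=status.get_state(); m=R.from_quat(s['orientation']).as_matrix()
    print('t',round(s['t'],2),'pos',s['position'].round(4) if hasattr(s['position'],'round') else s['position'],'stop',stop(s['position']),'yhead',np.degrees(np.arctan2(m[1,1],m[0,1])).round(2),'tilt',m[2].round(3),'w',round(s['grip_width'],4),'F',np.round(s['ft_force'],1),'q',np.round(s['joint_positions'],2))
E
python3 -c "
from h import *
st(); cv2.imwrite('pics/w1.png',viewer.snapshot('wrist'))"
```

```text
t 2.42 pos [0.4534 0.0471 0.1016] stop [-0.2419  0.254 ] yhead 84.17 tilt [-0.     0.001 -1.   ] w 0.0201 F [ 0.3  0.4 -0.4] q [-0.51  0.22  0.35  2.13 -0.1   0.81  1.38]
```

View pics/w1.png

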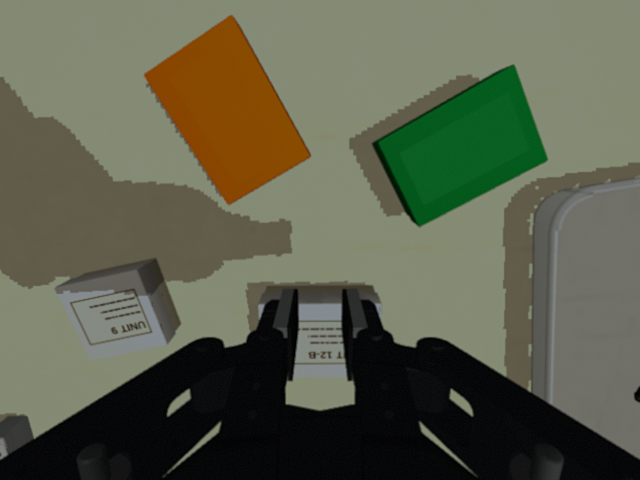

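Request:
carry_out(deltas="0 -0.3 4 0 0 -0.1 195; 0 -0.3 7.5 0 0 -0.1 195; 0 -0.3 9 0 0 -0.1 195; 0 -0.3 9 0 0 -0.1 195; -1 -0.3 9 0 0 -0.1 195; -2 -0.3 9 0 0 -0.1 195; -3 -0.3 9 0 0 -0.1 195; -4 -0.3 9 0 0 -0.1 195; -5 -0.3 9 0 0 -0.1 195; -6 -0.3 9 0 0 -0.1 195; -7 -0.3 9 0 0 -0.1 195; -8 -0.3 9 0 0 -0.1 195; -9 -0.3 9 0 0 -0.1 195; -10 -0.3 9 0 0 -0.1 195; -11 -0.3 9 0 0 -0.1 195; -12 -0.3 9 0 0 -0.1 195; -13 -0.3 9 0 0 -0.1 195; -14 -0.3 9 0 0 -0.1 195; -14.5 -0.3 9 0 0 -0.1 195; -15 -0.3 9 0 0 -0.1 195")

```text
t: 4.13
position: [0.603, 0.0267, 0.0112]
orientation: [0.051, 0.999, 0.0, -0.0]
ft_force: [-2.2, 0.8, 1.7]
grip_width: 0.0201
finger_force: 1.4
```

```bash
python3 -c "
from h import *
st(); im=viewer.snapshot('top');cv2.imwrite('pics/t2.png',cv2.resize(im[180:330,160:360],None,fx=4,fy=4,interpolation=cv2.INTER_CUBIC))"
```

```text
t 4.13 pos [0.603  0.0267 0.0112] stop [-0.0909  0.2493] yhead 84.1 tilt [ 0.  0. -1.] w 0.0201 F [-2.2  0.8  1.7] q [-0.34  0.58  0.29  1.84 -0.23  0.75  1.55]
```

View pics/t2.png

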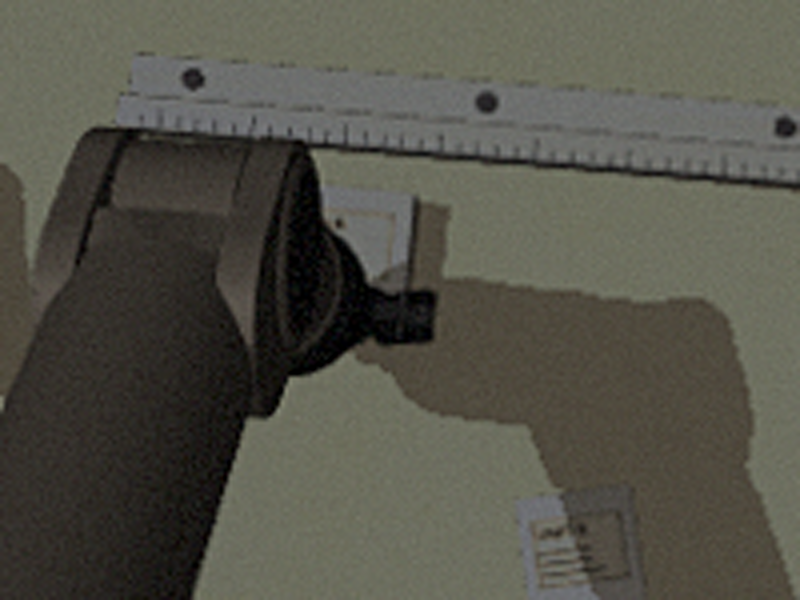

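Request:
carry_out(deltas="-0.5 0 0 0 0 0 195; -1 0 0 0 0 0 195; -1.4 0 0 0 0 0 195; -1.8 0 0 0 0 0 195; -2.0 0 0 0 0 0 195; -2.2 0 0 0 0 0 195; -2.2 0 0 0 0 0 195")

```text
t: 4.77
position: [0.6246, 0.0245, 0.0113]
orientation: [0.051, 0.999, 0.0, 0.0]
ft_force: [0.1, 0.0, -0.4]
grip_width: 0.0199
finger_force: 0.4
```

Request:
carry_out(deltas="-0.2 0 0 0 0 0 195; -0.4 0 0 0 0 0 195; -0.4 0 0 0 0 0 195")

```text
t: 5.02
position: [0.6271, 0.0243, 0.0112]
orientation: [0.052, 0.999, 0.0, -0.001]
ft_force: [-5.5, 0.9, 3.5]
grip_width: 0.0199
finger_force: 2.4
```

Request:
carry_out(deltas="-0.2 0 0 0 0 0 195; -0.3 0 0 0 0 0 195; -0.3 0 0 0 0 0 195")

```text
t: 5.27
position: [0.627, 0.0243, 0.011]
orientation: [0.051, 0.999, 0.0, -0.005]
ft_force: [-11.6, 1.6, 9.4]
grip_width: 0.0198
finger_force: 5.7
```

```bash
python3 -c "
from h import *
st()"
```

```text
t 5.27 pos [0.627  0.0243 0.011 ] stop [-0.0668  0.2495] yhead 84.1 tilt [ 0.009  0.    -1.   ] w 0.0198 F [-11.6   1.6   9.4] q [-0.32  0.62  0.29  1.77 -0.24  0.79  1.56]
```

Request:
carry_out(deltas="1.5 0 0 0 0 0 195; 3 0 -1 0 0 0 195; 3 0 -5 0 0 0 195; 3 0 -8 0 0 0 195; 0 3 -8 0 0 7 195; -3.2 6 -8 0 0 14 195; -3.2 8 -8 0 0 21 195; -3.2 8 -8 0 0 28 195; -3.2 8 -8 0 0 35 195; -3.2 8 -8 0 0 42 195; -3.2 8 -8 0 0 49 195; -3.2 8 -8 0 0 56 195; -3.2 8 -8 0 0 63 195; -3.2 8 -8 0 0 70 195; -3.2 8 -8 0 0 77 195; -3.2 8 -8 0 0 84 195; -3.2 8 -8 0 0 90 195; -3.2 8 -8 0 0 90 195; -3.2 8 -8 0 0 90 195")

```text
t: 6.85
position: [0.672, 0.1002, 0.0914]
orientation: [0.741, 0.671, 0.0, 0.001]
ft_force: [-0.4, 0.1, 0.6]
grip_width: 0.0201
finger_force: 0.0
```

```bash
python3 -c "
from h import *
st(); cv2.imwrite('pics/w3.png',viewer.snapshot('wrist'))
im=viewer.snapshot('top');cv2.imwrite('pics/t3.png',cv2.resize(im[180:330,160:360],None,fx=4,fy=4,interpolation=cv2.INTER_CUBIC))"
```

```text
t 6.85 pos [0.672  0.1002 0.0914] stop [-0.03    0.3297] yhead -5.72 tilt [-0.     0.002 -1.   ] w 0.0201 F [-0.4  0.1  0.6] q [-0.67  0.68  0.69  1.61 -0.48  1.03  0.06]
```

View pics/w3.png

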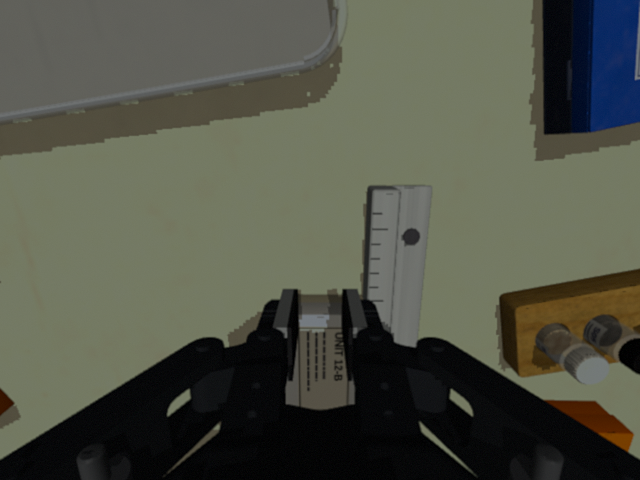

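View pics/t3.png

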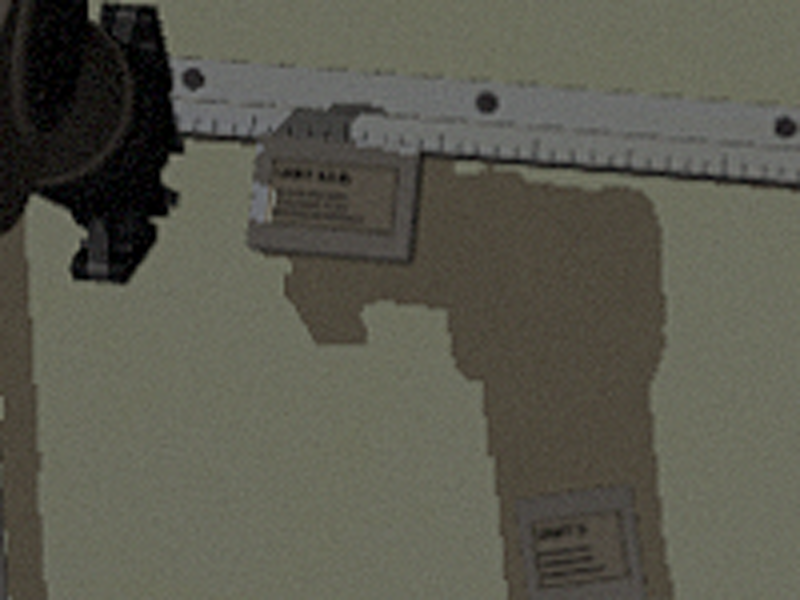

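Request:
carry_out(deltas="0 0 4 0 0 0.2 195; 0 0 7.5 0 0 0.2 195; 0 0 8 0 0 0.2 195; 0 0 8 0 0 0.2 195; -1 -0.1 8 0 0 0.2 195; -2 -0.1 8 0 0 0.2 195; -3 -0.1 8 0 0 0.2 195; -4 -0.1 8 0 0 0.2 195; -5 -0.1 8 0 0 0.2 195; -6 -0.1 8 0 0 0.2 195; -7 -0.1 8 0 0 0.2 195; -8 -0.1 8 0 0 0.2 195; -9 -0.1 8 0 0 0.2 195; -10 -0.1 8 0 0 0.2 195; -11 -0.1 8 0 0 0.2 195; -12 -0.1 8 0 0 0.2 195; -13 -0.1 8 0 0 0.2 195; -14 -0.1 8 0 0 0.2 195; -15 -0.1 8 0 0 0.2 195; -16 -0.1 8 0 0 0.2 195")

```text
t: 8.62
position: [0.6535, -0.0601, 0.0112]
orientation: [0.744, 0.668, -0.0, -0.0]
ft_force: [0.9, 1.8, 1.2]
grip_width: 0.02
finger_force: 1.3
```

```bash
python3 -c "
from h import *
st(); im=viewer.snapshot('top');cv2.imwrite('pics/t4.png',cv2.resize(im[180:330,190:390],None,fx=4,fy=4,interpolation=cv2.INTER_CUBIC))"
```

```text
t 8.62 pos [ 0.6535 -0.0601  0.0112] stop [-0.0317  0.1684] yhead -6.1 tilt [-0. -0. -1.] w 0.02 F [0.9 1.8 1.2] q [-0.41  0.74  0.63  1.71 -0.54  0.87  0.35]
```

View pics/t4.png

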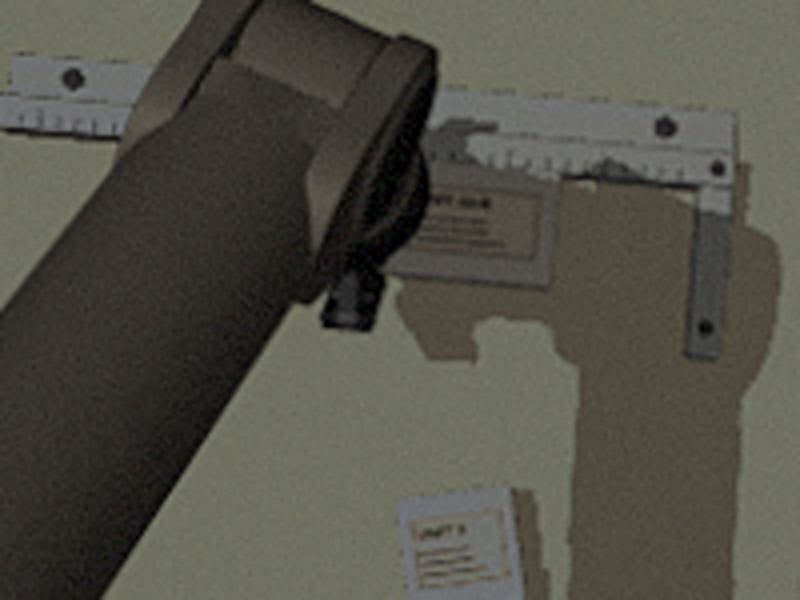

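The box stays flush along the arm; its leading end, at crop column ~555, still has to reach the short arm at ~695.

Request:
carry_out(deltas="-1 0 0 0 0 0 195; -2 0 0 0 0 0 195; -3 0 0 0 0 0 195; -4 0 0 0 0 0 195; -5 0 0 0 0 0 195; -6 0 0 0 0 0 195; -6.6 0 0 0 0 0 195; -7 0 0 0 0 0 195; -7.2 0 0 0 0 0 195; -7.4 0 0 0 0 0 195; -7.4 0 0 0 0 0 195")

```text
t: 9.58
position: [0.6461, -0.1323, 0.0113]
orientation: [0.744, 0.669, 0.0, -0.0]
ft_force: [-0.4, 0.6, -0.3]
grip_width: 0.0197
finger_force: 0.2
```

```bash
python3 -c "
from h import *
st()"
```

```text
t 9.58 pos [ 0.6461 -0.1323  0.0113] stop [-0.0315  0.0957] yhead -6.07 tilt [ 0.  0. -1.] w 0.0197 F [-0.4  0.6 -0.3] q [-0.29  0.74  0.62  1.7  -0.54  0.88  0.45]
```

Request:
carry_out(deltas="-0.2 0 0 0 0 0 195; -0.4 0 0 0 0 0 195; -0.6 0 0 0 0 0 195; -0.6 0 0 0 0 0 195")

```text
t: 9.92
position: [0.646, -0.133, 0.0113]
orientation: [0.743, 0.67, 0.002, -0.003]
ft_force: [-0.8, 8.5, 5.3]
grip_width: 0.0202
finger_force: 4.3
```

Request:
carry_out(deltas="0.5 0 0 0 0 0 195; 1.5 0 0 0 0 0 195; 3 0 0 0 0 0 195; 5 0 -2 0 0 0 195; 8 0 -6 0 0 0 195; 12 0 -10 0 0 0 195; 16 0 -14 0 0 0 195; 20 0 -14 0 0 0 195; 24 0 -14 0 0 0 195; 28 0 -14 0 0 0 195; 30 0 -14 0 0 0 195; 30 0 -14 0 0 0 195")

```text
t: 10.92
position: [0.677, 0.1745, 0.1508]
orientation: [0.739, 0.674, 0.003, -0.003]
ft_force: [-0.7, 2.3, -0.7]
grip_width: 0.0201
finger_force: 0.0
```

Run:
```python
from h import *
st(); im=viewer.snapshot('top');cv2.imwrite('pics/t5.png',cv2.resize(im[180:340,180:380],None,fx=4,fy=4,interpolation=cv2.INTER_CUBIC)[:600])
for t,z in (('oblong_box',.033),('square_box',.03)):
    for r in spotter.outline_of('top',t):
        a,b=rect('top',r['mask'],z); print(t,round(r['p'],2),np.round(a[0]),np.round(a[1]),round(a[2],1),stop(np.array(a[0])/1000))
```

```text
t 10.92 pos [0.677  0.1745 0.1508] stop [-0.0329  0.4041] yhead -5.25 tilt [ 0.008  0.    -1.   ] w 0.0201 F [-0.7  2.3 -0.7] q [-0.76  0.65  0.7   1.51 -0.45  1.15 -0.07]
oblong_box 0.92 [362.   1.] [85. 61.] 23.1 [-0.3276  0.1988]
oblong_box 0.73 [848. -91.] [87. 70.] 83.0 [0.1654 0.1579]
oblong_box 0.65 [395. 136.] [62. 94.] 23.4 [-0.3091  0.3362]
oblong_box 0.57 [ 643. -186.] [87. 62.] 84.1 [-0.0285  0.0419]
square_box 0.6 [ 483. -103.] [61. 61.] 4.5 [-0.1966  0.1082]
```

View pics/t5.png

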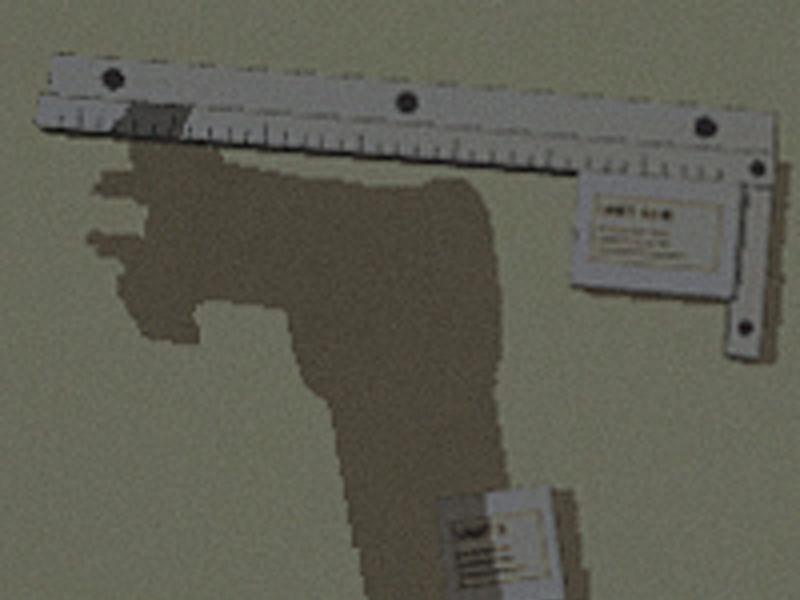

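```bash
python3 -c "
from cell import job
print(job.hand_in())"
```

```text
the job is handed in; nothing more can be done
None
```

The oblong box is in the inside corner of the stop, flush along the long arm and up against the short arm. The top camera puts it within about 1 mm of the target. The square box is where it was, the hand is clear, and I handed the job in at about 11 s.

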